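Close the row of snap caps round the sample carousel

ROBOT

A 7-joint arm with a two-finger parallel gripper is mounted at the origin on the work surface. World frame = base frame: x ahead of the robot, y to its left, z up, the work surface at z = 0. Lengths are in mm, angles in degrees, forces in N, time in s.
With the tool pointing down it reaches from about 400 to 900 mm from the base axis. Payload 5.5 kg.
Tool frame: the origin (TCP) lies midway between the tips of the shut fingers; the grasp point (between the pads) lies 19 mm behind it; z points along the fingers, y is the line along which they close (so a half turn about z gives the same grasp; the last joint's range is limited). The gripper opens to 92 mm and grips with 3 to 60 N. Pads are 19 mm wide; open, the fingers measure 130 mm over their backs; the gripper's body (75 mm by 190 mm) begins 47 mm behind the grasp point.
Start: joints at [-53.331, 28.699, -24.465, 88.831, 12.651, 65.22, -12.049], TCP at [239.128, 604.416, 203.229] pointing down, gripper open.
Joint ranges: [-164.97, 164.97], [-17.58, 116.51], [-87.97, 89.64], [11.32, 138.91], [-80.73, 260.73], [10.89, 115.49], [-147.41, 147.41]. Speed limits (degrees/s): [147.25, 147.25, 180, 180, 180, 180, 180].

INTERFACE

Orientations are given as [roll, pitch, yaw] about the fixed x, y, z axes, in that order (R = Rz(yaw) Ry(pitch) Rx(roll)).
In Python, from plant import readout, optics, job gives the robot as it stands.
- The arm moves only by the tool step_arm, never from a script. Its argument "plan" is one flat list of numbers, 6 for each row, row after row: the shift along the tool's x, y, z in m, then the turn, a rotation vector about the tool's x, y, z in rad. In form: [dx, dy, dz, rx, ry, rz, dx, dy, dz, rx, ry, rz, ...]. A call has 1 to 20 rows; each row is the pose to reach, as a shift and turn from the pose commanded when the call began, along the tool's axes at that moment; what a row does not reach only later rows make up. A row lasts 1/12 s, in which the tool goes at most 41.7 mm and 7.16 degrees, less where a joint would pass 70% of its speed; a pose out of reach is approached as far as the arm can. A call with a gripper value outside its range is refused whole. "grip" is the opening, from 0 (shut) to 1 (fully open), set as the call begins (left out, the last holds). The fingers move at their own pace and stop on an object; the grip force is fixed at half the most. Time passes only in rows, so rows that repeat a pose let the fingers close. It gives the time, the measured TCP pose, the force, the opening and the grip force at its end, in the units of the state.
- readout.observe(): the state, without advancing time (a new reading comes with each control period).
- optics.camera(name): name is "scene" or "top" or "wrist"; returns a dict with "img" (420x560x3 uint8, red, green, blue), "fx", "fy", "cx", "cy" (pixels), "extrinsics" (4x4, takes a point from camera to world coordinates); the wrist camera has in their place "T_tool_cam" (4x4, takes a point from camera to tool coordinates, whose origin is the TCP and whose axes are the flange's). Camera axes: x right, y down, z forward; pixel columns grow to the right and rows downward; lengths in mm; the calibration is good to about 2 mm. A picture is of the moment at which its call begins: read the wrist's pose just before it. There is no depth.
- job.job_done(): hands the job in; it is judged then, once.
The state is a dict: "time": time; "qpos": joint angles; "joint_velocities": joint speeds; "effort": joint torques, N m; "tool_pos": TCP position; "ee_rot": TCP orientation; "force": force on the tool from outside, world axes, zero at the start; "torque": the same for the moment, N m; "opening": finger opening in mm; "grasp_force": force on a finger pad.
Only numpy, scipy, OpenCV 4.12 (cv2) and the standard library are available. Lean on these libraries where they do the work, as an engineer would, in place of code of your own. Each camera call takes 0.05 s, during which the arm holds its last target. There are 200 camera calls.

TASK

The caps of the five vials in the carousel are only set on loosely: run your fingertips along the row, clockwise as seen from above, from its first vial to its last, pressing each cap gently down in turn until it sits flat on its vial's rim. Keep the fingertips close over the row on the way, never more than about 5 cm above the caps until the last one is closed. Only press: do not pull any cap up, and leave the glassware on the bench where it stands.

Things in the scene. Friction and masses are not known exactly. Their poses are not given: they have to be found in the camera images.
- carousel: Sample carousel, fixed, not turning. Origin: centre of its round black base (300 mm wide), on the bench; z up. 12 fork slots 30 degrees apart on a circle of 110 mm radius; five neighbouring ones hold glass vials 28 mm wide, rim 130 mm above the bench; seven are empty. Aluminium disc top at 96 mm; black collar in the middle, 104 mm wide, top at 133 mm.
- cap1_top (a point): Centre of the flat top of the snap cap on vial 1 of the row (vials 1 to 5 follow each other clockwise seen from above; 1 is where the clockwise pass begins). White disc 31 mm wide, 3 mm thick, with a 6 mm thumb lip pointing outwards. The point moves with the cap, 133 mm above the bench when closed. Caps are 57 mm apart.
- cap1 (a joint): How far cap 1 stands up off its vial's rim, in m: 0 closed (disc on the rim), 0.004 to 0.008 at the start, more if pulled up. It slides straight down under about 3 N, has no spring, stays where it is left, and meets the rigid rim at 0.
- cap2_top (a point): Centre of the flat top of the snap cap on vial 2 of the row. White disc 31 mm wide, 3 mm thick, with a 6 mm thumb lip pointing outwards. The point moves with the cap, 133 mm above the bench when closed. Caps are 57 mm apart.
- cap2 (a joint): How far cap 2 stands up off its vial's rim, in m: 0 closed (disc on the rim), 0.004 to 0.008 at the start, more if pulled up. It slides straight down under about 3 N, has no spring, stays where it is left, and meets the rigid rim at 0.
- cap3_top (a point): Centre of the flat top of the snap cap on vial 3 of the row. White disc 31 mm wide, 3 mm thick, with a 6 mm thumb lip pointing outwards. The point moves with the cap, 133 mm above the bench when closed. Caps are 57 mm apart.
- cap3 (a joint): How far cap 3 stands up off its vial's rim, in m: 0 closed (disc on the rim), 0.004 to 0.008 at the start, more if pulled up. It slides straight down under about 3 N, has no spring, stays where it is left, and meets the rigid rim at 0.
- cap4_top (a point): Centre of the flat top of the snap cap on vial 4 of the row. White disc 31 mm wide, 3 mm thick, with a 6 mm thumb lip pointing outwards. The point moves with the cap, 133 mm above the bench when closed. Caps are 57 mm apart.
- cap4 (a joint): How far cap 4 stands up off its vial's rim, in m: 0 closed (disc on the rim), 0.004 to 0.008 at the start, more if pulled up. It slides straight down under about 3 N, has no spring, stays where it is left, and meets the rigid rim at 0.
- cap5_top (a point): Centre of the flat top of the snap cap on vial 5 of the row. White disc 31 mm wide, 3 mm thick, with a 6 mm thumb lip pointing outwards. The point moves with the cap, 133 mm above the bench when closed. Caps are 57 mm apart.
- cap5 (a joint): How far cap 5 stands up off its vial's rim, in m: 0 closed (disc on the rim), 0.004 to 0.008 at the start, more if pulled up. It slides straight down under about 3 N, has no spring, stays where it is left, and meets the rigid rim at 0.
- beaker: Loose empty glass beaker, 72 mm in diameter, 95 mm tall, standing on the bench near the carousel; origin at the centre of its underside. To be left alone.
- bottle: Loose brown reagent bottle with black cap, 68 mm in diameter, 150 mm tall, standing on the bench; origin at the centre of its underside. To be left alone.
- spare_vial: Loose open glass vial, 28 mm in diameter, 100 mm tall, standing on the bench; origin at the centre of its underside. To be left alone.

How it is judged (in metres and radians):
On the way, in this order (a step that is already met when the one before it is completed fails the run):
1. cap 1 is pressed down onto its rim, before any later one (value of joint cap1 below 0.0015 m), for 0.1 s.
2. cap 2 is pressed down onto its rim, before any later one (value of joint cap2 below 0.0015 m), for 0.1 s.
3. cap 3 is pressed down onto its rim, before any later one (value of joint cap3 below 0.0015 m), for 0.1 s.
4. cap 4 is pressed down onto its rim, before any later one (value of joint cap4 below 0.0015 m), for 0.1 s.
5. cap 5 is pressed down onto its rim (value of joint cap5 below 0.0015 m), for 0.1 s.
At the end, for the whole second after the job is handed in: All five caps stand less than 1.5 mm off their rims, and beaker, bottle and spare vial stand upright within 20 mm of where they were (value of joint each of cap1, cap2, cap3, cap4, cap5 below 0.0015 m and distance of each of beaker, bottle, spare_vial from where it was at the start of the episode below 0.02 m and angle between each of beaker, bottle, spare_vial's own z axis and vertical below 0.2 rad); the robot touches nothing.
It fails at once if a cap is pulled up (more than 12 mm off its rim) (value of joint any of cap1, cap2, cap3, cap4, cap5 above 0.012 m).
It fails at once if the fingertips leave the row (the grasp point more than 85 mm above the closed caps, fingertips some 65 mm) after the first cap is closed and before the last one is (value of joint cap1 below 0.0015 m and not (value of joint cap5 below 0.0015 m) and z of the grasp point in the frame of carousel above 0.218 m).
It fails at once if the carousel, a vial or a cap is pressed with more than 40 N (contact force between any of the fingers, the arm and carousel above 40 N).
It fails at once if bench glassware is pushed, lifted or tipped (distance of any of beaker, bottle, spare_vial from where it was at the start of the episode above 0.02 m or angle between any of beaker, bottle, spare_vial's own z axis and vertical above 0.3 rad).
It also fails if it takes over 48 s, if anything falls off the work surface, if the arm or the gripper's body presses on something with over 40 N, if the wrist force passes 120 N, or if a joint passes its speed limit or range.

## Working session

There is one attempt and no reset: what is moved stays moved. The work goes in short steps, Python scripts to look and compute and a tool call to move; the robot and the scene stay as the last step left them, time stands still between calls to the robot, and variables do not carry over. Pictures are saved under pics/ and viewed, at most 10 in all, crops included, and the job is handed in when it is done.

Besides the shell and the picture viewer there is one more tool, called after "Request:" by a JSON object that holds its "name" and its "arguments", one argument or row to a line. step_arm: Moves the arm, as the interface text tells. Its arguments: {"type":"object","properties":{"plan":{"type":"array","items":{"type":"number"}},"grip":{"type":"number"}},"required":["plan"]}

```bash
mkdir -p pics
python3 - <<'E'
from plant import readout, optics
import cv2,json,numpy as np
s=readout.observe();print(s['time'],s['tool_pos'],s['ee_rot'],s['force'],s['opening'])
for n in('scene','top'):
    c=optics.camera(n);cv2.imwrite(f'pics/{n}0.png',c['img'][:,:,::-1])
    np.savez(f'{n}.npz',**{k:np.array(v) for k,v in c.items()})
    print(n,c['fx'],c['cx'],c['cy'],np.round(c['extrinsics'],3).tolist())
E
```

```text
0.0 [238.97924616 603.67019346 202.15363715] [-1.79886795e+02 -1.98207507e-03  1.58407700e+02] [-0.01940771  0.27415064  0.18900667] 92.08184605638652
scene 446.91111088488 281.8195145906269 207.2659117494299 [[-0.417, 0.725, -0.548, 1180.037], [0.909, 0.329, -0.257, 298.739], [-0.006, -0.605, -0.797, 1061.636], [0.0, 0.0, 0.0, 1.0]]
top 437.94132734359164 279.93776217302724 208.23149124722542 [[-0.004, -0.999, 0.044, 434.034], [-1.0, 0.004, -0.004, 10.719], [0.004, -0.044, -0.999, 1302.532], [0.0, 0.0, 0.0, 1.0]]
```

View pics/top0.png

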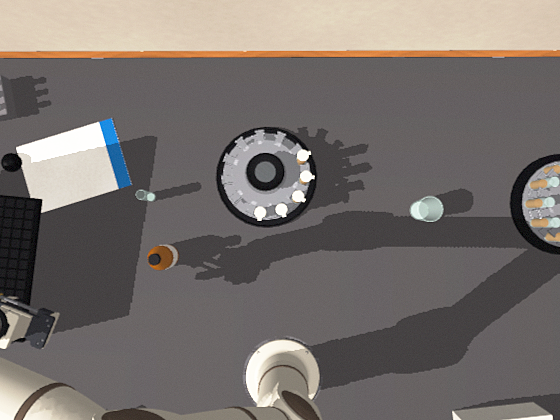

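View pics/scene0.png

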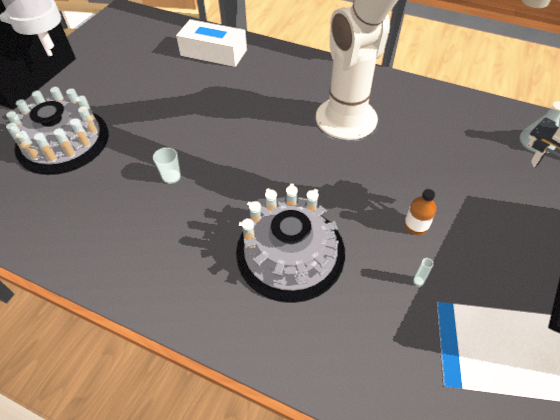

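Run:
```python
import cv2
t=cv2.imread('pics/top0.png')[120:232,210:322]
s=cv2.imread('pics/scene0.png')[180:300,230:350]
cv2.imwrite('pics/crop0.png',cv2.hconcat([cv2.resize(t,(400,400),interpolation=cv2.INTER_CUBIC),cv2.resize(s,(400,400),interpolation=cv2.INTER_CUBIC)]))
```

```text
(no output)
```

View pics/crop0.png

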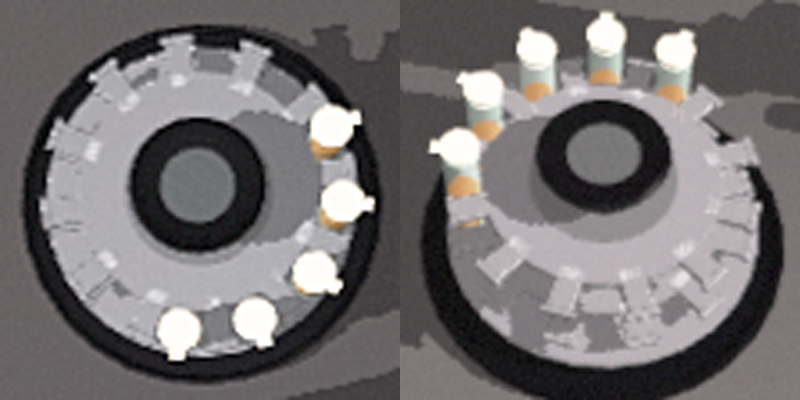

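```bash
cat > h.py <<'E'
import numpy as np
from scipy.optimize import least_squares
def proj(n,P):
    c=np.load(n+'.npz');E=np.linalg.inv(c['extrinsics']);p=np.atleast_2d(P)@E[:3,:3].T+E[:3,3]
    return np.c_[c['fx']*p[:,0]/p[:,2]+c['cx'],c['fy']*p[:,1]/p[:,2]+c['cy']]
def ray(n,uv,z):
    c=np.load(n+'.npz');E=c['extrinsics'];d=E[:3,:3]@[(uv[0]-c['cx'])/c['fx'],(uv[1]-c['cy'])/c['fy'],1]
    return E[:3,3]+d*(z-E[2,3])/d[2]
E
python3 - <<'E'
from h import *
t=np.array([(330,127),(343,202),(314,272),(256,319),(179,329)])*112/400+[210,120]-.36
s=np.array([(60,147),(84,90),(137,50),(206,35),(276,50)])*120/400+[230,180]-.35
col=np.array([198,185])*.28+[210,120]-.36
print('indep top',[ray('top',u,138.5)[:2].round(1).tolist() for u in t])
print('indep scene',[ray('scene',u,138.5)[:2].round(1).tolist() for u in s], 'collar',ray('top',col,133)[:2])
def caps(p):
    a=p[2]-np.radians(30)*np.arange(5);return np.c_[p[0]+110*np.cos(a),p[1]+110*np.sin(a),138.5+0*a]
for cams in (('top',),('scene',),('top','scene')):
    f=lambda p:np.concatenate([(proj(n,caps(p))-{'top':t,'scene':s}[n]).ravel() for n in cams])
    r=least_squares(f,[540,50,-1.]);print(cams,r.x[:2].round(1),np.degrees(r.x[2]).round(2),'rms',np.sqrt((r.fun**2).mean()).round(2))
print(caps(r.x).round(1).tolist())
for n,u in (('beaker',(427,209)),('bottle',(160,258)),('spare',(146,196))): print(n,ray('top',u,60)[:2].round())
E
```

```text
indep top [[626.6, -54.2], [570.1, -63.6], [517.8, -41.6], [482.9, 1.9], [475.7, 59.2]]
indep scene [[628.6, -55.3], [572.6, -63.2], [519.4, -42.8], [482.7, 0.9], [473.8, 57.8]] collar [584.01254611  44.92072348]
('top',) [583.9  46. ] -66.91 rms 0.23
('scene',) [583.8  45.8] -66.07 rms 0.14
('top', 'scene') [583.9  45.8] -66.54 rms 0.28
[[627.7, -55.1, 138.5], [571.4, -63.4, 138.5], [518.4, -42.5, 138.5], [483.0, 2.1, 138.5], [474.6, 58.4, 138.5]]
beaker [ 484. -413.]
bottle [349. 344.]
spare [525. 385.]
```

Request:
{"name": "step_arm", "arguments": {
  "plan": [-0.01, -0.008, 0, 0, 0, 0, -0.026, -0.02, 0, 0, 0, 0, -0.046, -0.036, 0, 0, 0, 0, -0.068, -0.053, 0, 0, 0, 0, -0.09, -0.07, 0, 0, 0, 0, -0.112, -0.087, 0, 0, 0, 0, -0.134, -0.104, 0, 0, 0, 0, -0.156, -0.121, 0, 0, 0, 0, -0.178, -0.138, 0, 0, 0, 0, -0.2, -0.155, 0, 0, 0, 0, -0.222, -0.172, 0, 0, 0, 0, -0.244, -0.189, 0, 0, 0, 0, -0.266, -0.207, 0, 0, 0, 0, -0.288, -0.224, 0, 0, 0, 0, -0.31, -0.241, 0, 0, 0, 0, -0.332, -0.258, 0, 0, 0, 0, -0.354, -0.275, 0, 0, 0, 0, -0.372, -0.289, 0, 0, 0, 0, -0.386, -0.3, 0, 0, 0, 0, -0.39, -0.303, 0, 0, 0, 0],
  "grip": 0
}}

```text
time: 1.77
tool_pos: [491.6, 174.4, 203.0]
ee_rot: [-179.9, 0.0, 158.1]
force: [0.2, -0.4, -0.2]
opening: 0.1
grasp_force: 0.0
```

Request:
{"name": "step_arm", "arguments": {
  "plan": [-0.008, -0.006, 0, 0, 0, 0, -0.024, -0.018, 0, 0, 0, 0, -0.044, -0.034, 0, 0, 0, 0, -0.066, -0.051, 0, 0, 0, 0, -0.088, -0.068, 0, 0, 0, 0, -0.11, -0.085, 0, 0, 0, 0, -0.132, -0.102, 0, 0, 0, 0, -0.154, -0.119, 0, 0, 0, 0, -0.176, -0.136, 0, 0, 0, 0, -0.194, -0.15, 0, 0, 0, 0, -0.206, -0.159, 0.005, 0, 0, 0, -0.212, -0.163, 0.015, 0, 0, 0, -0.212, -0.163, 0.027, 0, 0, 0, -0.212, -0.163, 0.035, 0, 0, 0, -0.212, -0.163, 0.038, 0, 0, 0, -0.212, -0.163, 0.038, 0, 0, 0, -0.212, -0.163, 0.038, 0, 0, 0, -0.212, -0.163, 0.038, 0, 0, 0]
}}

```text
time: 3.27
tool_pos: [627.7, -49.4, 165.8]
ee_rot: [180.0, 0.0, 158.5]
force: [-0.3, -1.0, 0.2]
opening: 0.3
grasp_force: 0.0
```

Run:
```python
from plant import readout, optics
import cv2
s=readout.observe();print(s['time'],s['tool_pos'],s['ee_rot'],s['force'],s['opening'])
c=optics.camera('wrist');w=c['img'][:,:,::-1];t=optics.camera('scene')['img'][:,:,::-1]
cv2.imwrite('pics/m1.png',cv2.hconcat([cv2.resize(w,(400,300)),cv2.resize(t[150:300,200:400],(400,300),interpolation=cv2.INTER_CUBIC)]))
```

```text
3.2667 [627.6633933  -49.35615465 165.75346584] [1.79968188e+02 3.43089691e-02 1.58488798e+02] [-0.29064813 -1.03284166  0.22429022] 0.2659335614230181
```

View pics/m1.png

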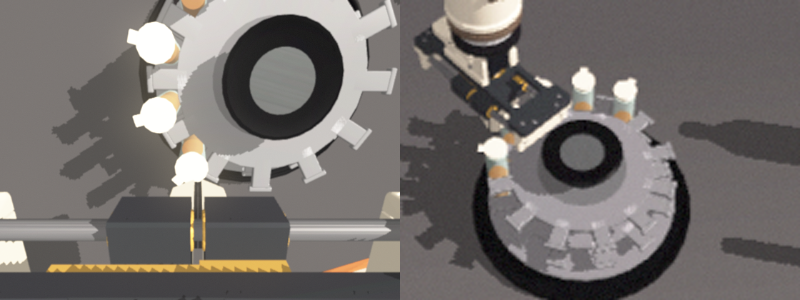

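Run:
```python
from plant import readout, optics
import cv2,numpy as np
from scipy.spatial.transform import Rotation as R
s=readout.observe();c=optics.camera('wrist')
print(s['tool_pos'],np.round(c['T_tool_cam'],2).tolist())
T=np.eye(4);T[:3,:3]=R.from_euler('xyz',s['ee_rot'],degrees=True).as_matrix();T[:3,3]=s['tool_pos']
E=np.linalg.inv(T@c['T_tool_cam'])
im=c['img'][:,:,::-1].copy()
im=cv2.resize(im,None,fx=3,fy=3,interpolation=cv2.INTER_CUBIC)
for P in [[627.7,-55.1,138.5],[571.4,-63.4,138.5],[518.4,-42.5,138.5],s['tool_pos']]:
    p=E@[*P,1];u=[c['fx']*p[0]/p[2]+c['cx'],c['fy']*p[1]/p[2]+c['cy']];print(np.round(u,1),p[2])
    cv2.drawMarker(im,tuple(int(3*v+1) for v in u),(0,0,255),cv2.MARKER_CROSS,14,1)
cv2.imwrite('pics/w1.png',im[60:860,450:1050][:,:].copy()[40:640])
```

```text
[627.86444606 -49.89425409 165.95765083] [[-0.0, -0.95, -0.31, 84.15], [1.0, -0.0, -0.0, -0.03], [0.0, -0.31, 0.95, -181.86], [0.0, 0.0, 0.0, 1.0]]
[269.5 236.6] 225.5770249088707
[222.7 162.4] 210.3693938433249
[217.6  62. ] 192.80351195568707
[276.9 251.8] 198.91508434908482
```

View pics/w1.png

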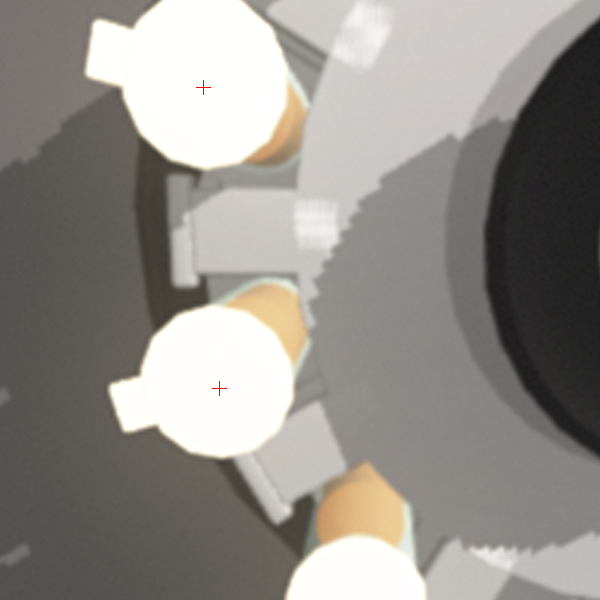

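Request:
{"name": "step_arm", "arguments": {
  "plan": [-0.001, -0.003, 0.005, 0, 0, 0, -0.002, -0.005, 0.013, 0, 0, 0, -0.002, -0.005, 0.019, 0, 0, 0, -0.002, -0.005, 0.022, 0, 0, 0, -0.002, -0.005, 0.024, 0, 0, 0, -0.002, -0.005, 0.025, 0, 0, 0, -0.002, -0.005, 0.026, 0, 0, 0, -0.002, -0.005, 0.027, 0, 0, 0, -0.002, -0.005, 0.028, 0, 0, 0, -0.002, -0.005, 0.029, 0, 0, 0, -0.002, -0.005, 0.03, 0, 0, 0, -0.002, -0.005, 0.031, 0, 0, 0, -0.002, -0.005, 0.0315, 0, 0, 0, -0.002, -0.005, 0.0315, 0, 0, 0, -0.002, -0.005, 0.0315, 0, 0, 0]
}}

```text
time: 4.67
tool_pos: [627.4, -55.7, 133.7]
ee_rot: [180.0, -0.0, 158.4]
force: [0.3, 0.5, -0.3]
opening: 0.2
grasp_force: 0.0
```

Request:
{"name": "step_arm", "arguments": {
  "plan": [0, 0, 0.0005, 0, 0, 0, 0, 0, 0.001, 0, 0, 0, 0, 0, 0.001, 0, 0, 0]
}}

```text
time: 4.92
tool_pos: [627.4, -55.8, 132.6]
ee_rot: [-180.0, -0.0, 158.4]
force: [0.6, 1.1, -0.3]
opening: 0.6
grasp_force: 0.0
```

Run:
```python
from plant import readout, optics
import cv2
s=readout.observe();print(s['tool_pos'],s['force'])
w=optics.camera('wrist')['img'][:,:,::-1];t=optics.camera('scene')['img'][:,:,::-1]
cv2.imwrite('pics/m2.png',cv2.hconcat([cv2.resize(w[190:340,180:380],(400,300),interpolation=cv2.INTER_CUBIC),cv2.resize(t[190:265,220:320],(400,300),interpolation=cv2.INTER_CUBIC)]))
```

```text
[627.41782359 -55.75850117 132.60165137] [ 0.59832894  1.08002934 -0.2510812 ]
```

View pics/m2.png

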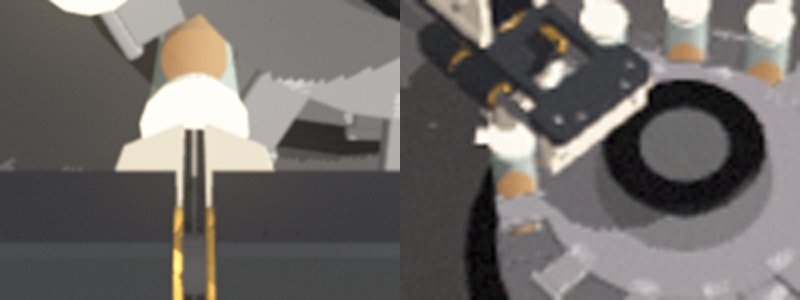

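Run:
```python
from h import *
for P in ([627.4,-55.8,132.6],[627.4,-55.8,199],[627.7,-55.1,133],[627.7,-55.1,140],[627.7,-55.1,0]):
    u=proj('scene',P)[0];print(P,u.round(1),((u-[220,190])*4+[400,0]).round())
```

```text
[627.4, -55.8, 132.6] [247.9 224.7] [511. 139.]
[627.4, -55.8, 199] [246.  208.9] [504.  76.]
[627.7, -55.1, 133] [248.  224.8] [512. 139.]
[627.7, -55.1, 140] [247.8 223.2] [511. 133.]
[627.7, -55.1, 0] [251.2 252.3] [525. 249.]
```

Request:
{"name": "step_arm", "arguments": {
  "plan": [0, 0, 0.0005, 0, 0, 0, 0, 0, 0.001, 0, 0, 0, 0, 0, 0.001, 0, 0, 0]
}}

```text
time: 5.27
tool_pos: [627.4, -55.8, 131.6]
ee_rot: [-180.0, -0.0, 158.4]
force: [0.2, 0.0, -0.5]
opening: 0.6
grasp_force: 0.0
```

Request:
{"name": "step_arm", "arguments": {
  "plan": [0, 0, 0.0005, 0, 0, 0, 0, 0, 0.001, 0, 0, 0, 0, 0, 0.001, 0, 0, 0]
}}

```text
time: 5.52
tool_pos: [627.4, -55.8, 130.5]
ee_rot: [-180.0, -0.0, 158.4]
force: [-0.3, -0.0, -0.7]
opening: 0.4
grasp_force: 0.0
```

Run:
```python
from plant import readout
s=readout.observe();print(s['time'],s['tool_pos'],s['force'],s['torque'],s['effort'])
```

```text
5.5167 [627.39182114 -55.80809173 130.54974576] [-0.31051709 -0.00339412 -0.67348483] [-0.02250127 -0.04753505 -0.00611267] [-3.28068934e-03 -5.69274116e+01 -1.12062123e+00 -2.58047730e+01
  1.58257998e-02  6.92671468e-02 -9.00930008e-04]
```

Run:
```python
from plant import readout, optics
import cv2
w=optics.camera('wrist')['img'][:,:,::-1];t=optics.camera('scene')['img'][:,:,::-1]
cv2.imwrite('pics/m3.png',cv2.hconcat([cv2.resize(w[200:305,210:350],(400,300),interpolation=cv2.INTER_CUBIC),cv2.resize(t[200:245,220:280],(400,300),interpolation=cv2.INTER_CUBIC)]))
```

```text
(no output)
```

View pics/m3.png

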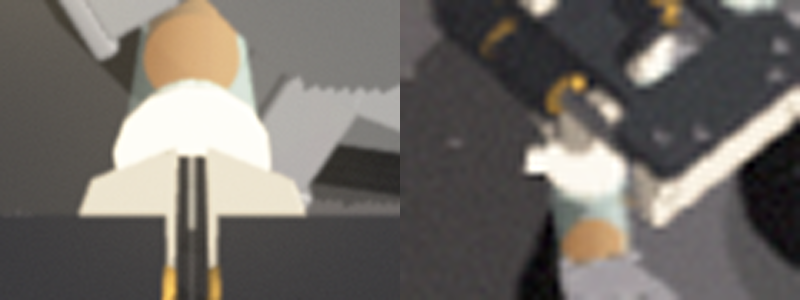

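Request:
{"name": "step_arm", "arguments": {
  "plan": [0, 0, 0.0005, 0, 0, 0, 0, 0, 0.001, 0, 0, 0]
}}

```text
time: 5.78
tool_pos: [627.5, -55.8, 129.7]
ee_rot: [180.0, 0.0, 158.4]
force: [0.2, 0.2, -0.0]
opening: -0.0
grasp_force: 0.0
```

Run:
```python
from plant import readout
s=readout.observe();print(s['time'],s['tool_pos'],s['force'])
```

```text
5.7833 [627.53125347 -55.79002082 129.73172745] [ 0.24792761  0.24248084 -0.04351061]
```

Run:
```python
from plant import readout, optics
import numpy as np
from scipy.spatial.transform import Rotation as R
s=readout.observe();c=optics.camera('wrist');im=c['img']
T=np.eye(4);T[:3,:3]=R.from_euler('xyz',s['ee_rot'],degrees=True).as_matrix();T[:3,3]=s['tool_pos']
E=np.linalg.inv(T@c['T_tool_cam']);a=np.linspace(0,2*np.pi,90)
print(c['fx'],c['cx'],s['tool_pos'])
for x,y in ((627.7,-55.1),(626.7,-55.1)):
  for z in (127,130,133,136,139):
    P=np.c_[x+15.5*np.cos(a),y+15.5*np.sin(a),z+0*a,1+0*a]@E.T
    u=c['fx']*P[:,0]/P[:,2]+c['cx'];v=c['fy']*P[:,1]/P[:,2]+c['cy'];print(x,z,u.min().round(1),u.max().round(1),v.min().round(1))
m=(im.min(2)>240)
for r in (226,228,230,232,235,238,241,244,247,250,252): 
    k=np.where(m[r,220:330])[0]+220;print(r,(k.min(),k.max()) if len(k) else None)
```

```text
341.54402446081065 276.6979563766611 [627.53125347 -55.79002082 129.73172745]
627.7 127 251.8 304.4 225.0
627.7 130 251.5 304.8 226.9
627.7 133 251.1 305.2 228.8
627.7 136 250.7 305.6 230.7
627.7 139 250.3 306.1 232.7
626.7 127 251.2 303.8 223.5
626.7 130 250.8 304.2 225.3
626.7 133 250.4 304.6 227.2
626.7 136 250.0 305.0 229.1
626.7 139 249.6 305.4 231.1
226 None
228 None
230 (np.int64(281), np.int64(282))
232 (np.int64(271), np.int64(287))
235 (np.int64(263), np.int64(292))
238 (np.int64(260), np.int64(297))
241 (np.int64(257), np.int64(298))
244 (np.int64(254), np.int64(300))
247 (np.int64(253), np.int64(302))
250 (np.int64(252), np.int64(302))
252 (np.int64(251), np.int64(302))
```

Request:
{"name": "step_arm", "arguments": {
  "plan": [0, 0, -0.01, 0, 0, 0, 0, 0, -0.025, 0, 0, 0, 0, 0, -0.036, 0, 0, 0, 0, 0, -0.04, 0, 0, 0, 0, 0, -0.04, 0, 0, 0]
}}

```text
time: 6.25
tool_pos: [628.8, -55.8, 171.8]
ee_rot: [179.9, 0.2, 158.4]
force: [-0.7, 0.1, -0.8]
opening: 0.5
grasp_force: 0.0
```

```bash
cat > blob.py <<'E'
import numpy as np,cv2
def blob(img,u,v,r=9):
    u0,v0=int(u)-r,int(v)-r;w=img[v0:v0+2*r,u0:u0+2*r].min(2).astype(float)
    return w.round().astype(int)
E
python3 - <<'E'
from plant import readout, optics
from blob import *
s=readout.observe();print(s['tool_pos'],s['force'])
a=np.load('scene.npz')['img'];c=optics.camera('scene');b=c['img'];np.savez('scene2.npz',img=b)
print(np.abs(c['extrinsics']-np.load('scene.npz')['extrinsics']).max())
for i in (a,b): print(blob(i,247.6,224)[:,2:17])
E
```

```text
[628.82193971 -55.84259222 171.82665094] [-0.72384097  0.08847927 -0.84501654]
0.0
[[ 73  75  77  73  71  76  73  72  72  73 115 133 144 144 152]
 [ 72  75  73  76  72  75  75  74  73  73 108 128 138 139 130]
 [ 75  74  72  74  76  75  76  75  76  72 103 129 125 102 100]
 [ 71  79  73  76  80 101 158 172 147 135 125 121 101  95 101]
 [ 72  74  72  99 153 200 248 252 245 237 218 157 108  92  98]
 [ 74  74 102 190 244 250 250 250 250 251 251 235 166 110  99]
 [112 101 186 245 250 251 251 250 250 251 251 251 236 164 129]
 [215 199 244 250 251 251 251 251 250 251 250 251 250 223 188]
 [250 250 250 250 250 251 251 251 251 251 251 251 251 238 202]
 [252 251 250 250 251 250 250 251 250 251 251 251 252 234 192]
 [249 243 247 250 251 250 250 250 250 251 251 250 253 231 175]
 [ 71  76 207 246 251 251 251 251 251 251 250 250 252 226 144]
 [ 72  73 111 220 245 250 250 251 251 251 249 252 248 217 148]
 [ 74  74  93 151 204 235 245 247 248 250 247 249 236 176 128]
 [ 76  73  91 122 164 200 219 223 226 236 231 230 216 171 122]
 [ 75  75  90 111 116 130 155 180 205 220 216 219 217 174 123]
 [ 73  76
[... 552 characters left out ...]
9 118]
 [193 181 228 243 242 241 241 243 242 244 242 242 240 203 161]
 [242 240 241 242 241 242 242 243 243 242 243 243 243 223 178]
 [245 243 242 240 241 241 242 242 241 242 243 243 244 221 174]
 [238 230 235 242 242 242 242 243 242 242 244 242 248 214 157]
 [ 64  66 187 235 241 243 242 243 242 244 242 242 245 210 129]
 [ 64  64 100 202 232 239 242 242 244 244 238 245 236 195 131]
 [ 68  65  83 132 181 220 232 236 238 241 235 239 219 158 114]
 [ 64  67  77 109 148 179 195 204 206 222 214 212 192 151 111]
 [ 64  67  80 101 103 116 139 161 187 197 193 199 199 156 106]
 [ 65  63  54  86 101 105 110 127 161 176 189 198 207 180 126]
 [ 66  55  27  81 100 105 113 134 153 170 180 196 208 183 122]]
```

Request:
{"name": "step_arm", "arguments": {
  "plan": [0, 0, 0.008, 0, 0, 0, 0, 0, 0.022, 0, 0, 0, 0, 0, 0.033, 0, 0, 0, 0, 0, 0.038, 0, 0, 0, 0, 0, 0.04, 0, 0, 0, 0, 0, 0.041, 0, 0, 0, 0, 0, 0.0415, 0, 0, 0, 0, 0, 0.042, 0, 0, 0, 0, 0, 0.042, 0, 0, 0]
}}

```text
time: 7.05
tool_pos: [627.9, -55.8, 128.2]
ee_rot: [180.0, 0.0, 158.4]
force: [-0.3, 0.9, 0.2]
opening: 0.4
grasp_force: 0.0
```

Run:
```python
from plant import readout, optics
import cv2
s=readout.observe();print(s['tool_pos'],s['force'])
w=optics.camera('top')['img'][:,:,::-1];t=optics.camera('scene')['img'][:,:,::-1]
cv2.imwrite('pics/m4.png',cv2.hconcat([cv2.resize(w[126:186,263:343],(400,300),interpolation=cv2.INTER_CUBIC),cv2.resize(t[200:245,220:280],(400,300),interpolation=cv2.INTER_NEAREST)]))
```

```text
[627.87641445 -55.79817976 128.17244439] [-0.2860906   0.94221013  0.17361763]
```

View pics/m4.png

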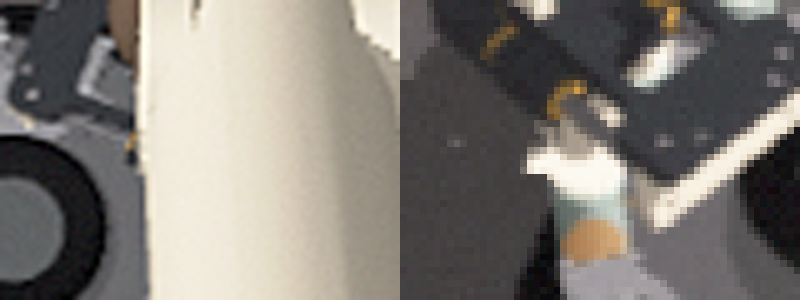

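Request:
{"name": "step_arm", "arguments": {
  "plan": [0, 0, 0.0005, 0, 0, 0, 0, 0, 0.001, 0, 0, 0, 0, 0, 0.0015, 0, 0, 0]
}}

```text
time: 7.4
tool_pos: [627.6, -55.8, 126.3]
ee_rot: [180.0, 0.0, 158.4]
force: [0.7, -0.2, -0.2]
opening: 0.6
grasp_force: 0.0
```

Request:
{"name": "step_arm", "arguments": {
  "plan": [0, 0, 0.0005, 0, 0, 0, 0, 0, 0.001, 0, 0, 0, 0, 0, 0.0015, 0, 0, 0]
}}

```text
time: 7.65
tool_pos: [627.4, -55.8, 124.6]
ee_rot: [-180.0, -0.0, 158.4]
force: [-0.3, -0.4, -0.5]
opening: 0.5
grasp_force: 0.0
```

Request:
{"name": "step_arm", "arguments": {
  "plan": [0, 0, 0.0005, 0, 0, 0, 0, 0, 0.001, 0, 0, 0, 0, 0, 0.0015, 0, 0, 0]
}}

```text
time: 7.9
tool_pos: [627.5, -55.8, 123.1]
ee_rot: [-180.0, -0.0, 158.4]
force: [-0.2, 0.3, -0.0]
opening: 0.2
grasp_force: 0.0
```

Run:
```python
from plant import readout, optics
from blob import *
s=readout.observe();print(s['tool_pos'],s['force'])
b=optics.camera('scene')['img']
print(blob(b,247.6,224)[:,2:17])
w=optics.camera('wrist')['img'][:,:,::-1]
cv2.imwrite('pics/m5.png',cv2.hconcat([cv2.resize(w[200:305,210:350],(400,300),interpolation=cv2.INTER_CUBIC),cv2.resize(b[200:245,220:280,::-1],(400,300),interpolation=cv2.INTER_NEAREST)]))
```

```text
[627.46205604 -55.78437269 123.12393353] [-0.19190743  0.32011855 -0.03144647]
[[ 44  40  47  56  65  79  80  65  73  93  72  47  43  56  65]
 [ 40  39  51  62  82  83  83  83 121 142 120 102  67  40  58]
 [ 43  39  52  60  74  83  83  81  95 124 158 182 137  67  49]
 [ 45  40  45  50  84  88  81  82  82 100 181 220 193 114  59]
 [ 66  58  59  61 123 125  95  85  81  83  92 180 180 111  56]
 [ 76  93 102  75 122 142 120 101  89  81  86  94  97  76  60]
 [ 81  98 134  98 124 142 138 137 107  90  86  84  63  61  62]
 [131 132 144 114 125 141 142 147 130 116 102  85  69  52  54]
 [170 171 163 155 139 143 141 147 149 169 168 123  75  50  43]
 [182 187 192 231 211 174 167 170 187 232 241 200 130  71  44]
 [185 201 231 239 234 228 229 230 237 242 241 241 220 139  67]
 [ 61  65 181 232 240 241 241 241 242 242 241 240 244 191 102]
 [ 64  66  99 196 231 238 240 241 242 242 237 243 236 191 121]
 [ 63  65  86 133 178 218 229 233 236 240 234 236 219 157 114]
 [ 61  67  82 107 144 177 195 201 204 218 211 211 193 150 110]
 [ 62  63  77  97  99 113 139 157 182 192 191 197 193 156 110]
 [ 65  63  53  90  96 102 111 123 157 180 188 196 206 177 128]
 [ 64  56  30  78  97 104 106 130 155 166 178 194 205 180 125]]
```

View pics/m5.png

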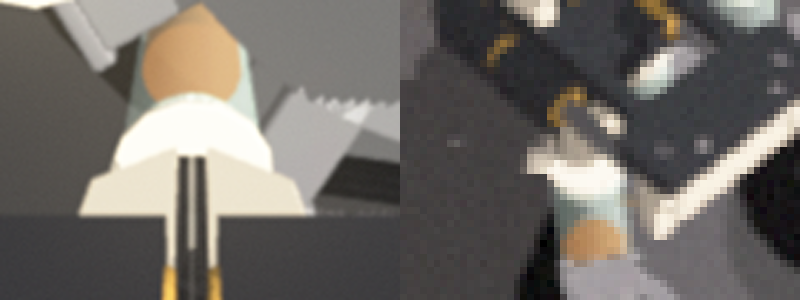

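Request:
{"name": "step_arm", "arguments": {
  "plan": [0, 0, 0.0005, 0, 0, 0, 0, 0, 0.001, 0, 0, 0, 0, 0, 0.0015, 0, 0, 0]
}}

```text
time: 8.25
tool_pos: [627.5, -55.7, 121.6]
ee_rot: [180.0, -0.0, 158.4]
force: [0.1, 1.1, -0.1]
opening: 0.1
grasp_force: 0.0
```

Request:
{"name": "step_arm", "arguments": {
  "plan": [0, 0, 0.0005, 0, 0, 0, 0, 0, 0.001, 0, 0, 0, 0, 0, 0.0015, 0, 0, 0]
}}

```text
time: 8.5
tool_pos: [627.5, -55.8, 120.1]
ee_rot: [180.0, -0.0, 158.4]
force: [0.6, -0.1, 0.3]
opening: 0.5
grasp_force: 0.0
```

Request:
{"name": "step_arm", "arguments": {
  "plan": [0, 0, 0.0005, 0, 0, 0, 0, 0, 0.001, 0, 0, 0, 0, 0, 0.0015, 0, 0, 0]
}}

```text
time: 8.75
tool_pos: [627.5, -55.8, 118.6]
ee_rot: [180.0, -0.0, 158.4]
force: [0.0, 0.7, 0.1]
opening: 0.2
grasp_force: 0.0
```

Request:
{"name": "step_arm", "arguments": {
  "plan": [0, 0, 0.0005, 0, 0, 0, 0, 0, 0.001, 0, 0, 0, 0, 0, 0.0015, 0, 0, 0]
}}

```text
time: 9.0
tool_pos: [627.5, -55.8, 117.1]
ee_rot: [-180.0, -0.0, 158.4]
force: [0.2, 0.7, 0.6]
opening: 0.8
grasp_force: 0.0
```

Run:
```python
from plant import readout, optics
from blob import *
s=readout.observe();print(s['tool_pos'],s['force'])
b=optics.camera('scene')['img']
print(blob(b,247.6,224)[4:,2:17])
```

```text
[627.46411544 -55.76731098 117.1450912 ] [0.22170682 0.6701071  0.59116334]
[[ 40  41  44  48  70  84  83  82  77 103 185 220 185 106  62]
 [ 64  54  45  46  95 108  94  83  84  82 119 187 215 148  76]
 [ 97  93  82  64 125 141 127 102  83  83  86 119 159 115  62]
 [131 138 141 111 124 140 142 127  99  84  83  82  66  60  60]
 [171 172 153 108 106 133 144 141 127  99  88  83  70  59  62]
 [182 180 166 131 124 138 142 144 136 149 137  98  68  44  51]
 [184 181 176 174 177 160 149 148 149 217 226 165  87  54  47]
 [ 71  66 139 182 219 209 196 195 206 234 241 227 168  99  52]
 [ 65  64  99 196 230 237 240 240 242 242 237 243 236 159  83]
 [ 64  63  84 135 179 217 231 234 235 239 234 237 218 156 101]
 [ 65  61  80 107 143 176 194 201 204 218 213 210 192 150 107]
 [ 63  66  77  97 101 114 137 155 180 189 189 196 192 157 108]
 [ 64  57  56  87 101  97 108 128 159 177 188 197 205 178 125]
 [ 64  52  29  81  96 102 108 131 150 165 178 194 204 177 123]]
```

Request:
{"name": "step_arm", "arguments": {
  "plan": [0, 0, 0.0005, 0, 0, 0, 0, 0, 0.001, 0, 0, 0, 0, 0, 0.0015, 0, 0, 0]
}}

```text
time: 9.3
tool_pos: [627.5, -55.8, 115.7]
ee_rot: [180.0, 0.0, 158.4]
force: [0.1, -0.5, 0.4]
opening: 0.3
grasp_force: 0.0
```

Request:
{"name": "step_arm", "arguments": {
  "plan": [0, 0, 0.0005, 0, 0, 0, 0, 0, 0.001, 0, 0, 0, 0, 0, 0.0015, 0, 0, 0]
}}

```text
time: 9.55
tool_pos: [627.5, -55.8, 114.2]
ee_rot: [180.0, -0.0, 158.4]
force: [-0.4, 0.2, 3.0]
opening: 0.1
grasp_force: 1.5
```

Run:
```python
from plant import readout, optics
from blob import *
s=readout.observe();print(s['tool_pos'],s['force'])
b=optics.camera('scene')['img']
print(blob(b,247.6,224)[4:,2:17])
```

```text
[627.47073036 -55.75838324 114.21973696] [-0.42585432  0.15767279  2.97952359]
[[ 40  38  50  53  71  82  87  84  95 129 137 153 122  68  52]
 [ 51  43  44  51  63  86  84  85  82  94 124 199 202 123  59]
 [ 73  65  41  45  95 114  97  83  80  84  97 179 212 146  74]
 [130 117  92  75 117 140 122 101  86  83  85  96 146 109  63]
 [168 163 147 112 108 135 139 132 106  79  82  84  64  56  63]
 [181 177 160 127 109 133 141 137 123 126 108  89  71  55  58]
 [189 177 170 162 129 132 140 138 135 204 192 126  76  45  49]
 [ 65  85 144 166 182 173 167 166 173 223 239 206 135  74  44]
 [ 62  62  98 152 224 230 228 227 237 241 236 244 209 120  59]
 [ 63  62  82 128 182 221 231 234 235 239 235 236 218 152  94]
 [ 61  63  78 106 144 176 194 192 202 219 216 214 191 147 102]
 [ 62  64  79  95 101 112 139 155 182 190 192 192 193 154 106]
 [ 61  63  57  87 100 102 109 123 158 174 186 196 204 176 126]
 [ 62  56  29  82  98 104 108 131 151 166 180 192 205 178 122]]
```

Request:
{"name": "step_arm", "arguments": {
  "plan": [0, 0, 0.0005, 0, 0, 0, 0, 0, 0.001, 0, 0, 0, 0, 0, 0.0015, 0, 0, 0, 0, 0, 0.002, 0, 0, 0]
}}

```text
time: 9.93
tool_pos: [627.5, -55.8, 112.4]
ee_rot: [180.0, 0.0, 158.4]
force: [-1.4, 0.5, 3.1]
opening: 0.6
grasp_force: 1.5
```

Request:
{"name": "step_arm", "arguments": {
  "plan": [0, 0, 0.0005, 0, 0, 0, 0, 0, 0.001, 0, 0, 0]
}}

```text
time: 10.1
tool_pos: [627.5, -55.7, 111.2]
ee_rot: [180.0, 0.0, 158.4]
force: [-2.2, -0.1, 3.3]
opening: 0.8
grasp_force: 1.5
```

Request:
{"name": "step_arm", "arguments": {
  "plan": [0, 0, 0.0005, 0, 0, 0]
}}

```text
time: 10.18
tool_pos: [627.5, -55.8, 110.7]
ee_rot: [180.0, 0.0, 158.4]
force: [-1.7, -0.1, 3.1]
opening: 0.3
grasp_force: 1.5
```

Request:
{"name": "step_arm", "arguments": {
  "plan": [0, 0, 0.0005, 0, 0, 0, 0, 0, 0.0005, 0, 0, 0]
}}

```text
time: 10.35
tool_pos: [627.5, -55.8, 110.1]
ee_rot: [180.0, 0.0, 158.4]
force: [-0.6, -0.8, 2.2]
opening: 0.4
grasp_force: 1.0
```

Request:
{"name": "step_arm", "arguments": {
  "plan": [0, 0, 0.0005, 0, 0, 0, 0, 0, 0.0005, 0, 0, 0]
}}

```text
time: 10.52
tool_pos: [627.5, -55.7, 109.9]
ee_rot: [180.0, 0.0, 158.4]
force: [-1.8, -1.0, 3.7]
opening: 0.5
grasp_force: 2.1
```

Request:
{"name": "step_arm", "arguments": {
  "plan": [0, 0, 0.0005, 0, 0, 0, 0, 0, 0.0005, 0, 0, 0]
}}

```text
time: 10.68
tool_pos: [627.6, -55.8, 109.8]
ee_rot: [180.0, 0.0, 158.4]
force: [-3.1, -0.3, 7.3]
opening: 0.7
grasp_force: 3.6
```

Request:
{"name": "step_arm", "arguments": {
  "plan": [0, 0, 0.0005, 0, 0, 0, 0, 0, 0.0005, 0, 0, 0]
}}

```text
time: 10.85
tool_pos: [627.6, -55.8, 109.8]
ee_rot: [180.0, 0.0, 158.4]
force: [-3.4, 0.9, 9.8]
opening: 0.3
grasp_force: 4.9
```

Request:
{"name": "step_arm", "arguments": {
  "plan": [0, 0, -0.01, 0, 0, 0, 0, 0, -0.025, 0, 0, 0, 0.012, -0.007, -0.026, 0, 0, 0, 0.03, -0.017, -0.026, 0, 0, 0, 0.044, -0.025, -0.026, 0, 0, 0, 0.0494, -0.0277, -0.026, 0, 0, 0, 0.0494, -0.0277, -0.022, 0, 0, 0, 0.0494, -0.0277, -0.015, 0, 0, 0, 0.0494, -0.0277, -0.01, 0, 0, 0, 0.0494, -0.0277, -0.008, 0, 0, 0, 0.0494, -0.0277, -0.007, 0, 0, 0, 0.0494, -0.0277, -0.006, 0, 0, 0, 0.0494, -0.0277, -0.005, 0, 0, 0, 0.0494, -0.0277, -0.004, 0, 0, 0, 0.0494, -0.0277, -0.003, 0, 0, 0, 0.0494, -0.0277, -0.002, 0, 0, 0, 0.0494, -0.0277, -0.001, 0, 0, 0, 0.0494, -0.0277, -0.0005, 0, 0, 0, 0.0494, -0.0277, 0, 0, 0, 0, 0.0494, -0.0277, 0, 0, 0, 0]
}}

```text
time: 12.52
tool_pos: [571.7, -63.0, 109.8]
ee_rot: [180.0, 0.0, 158.4]
force: [-3.1, 2.6, 9.0]
opening: 0.2
grasp_force: 4.9
```

Request:
{"name": "step_arm", "arguments": {
  "plan": [0, 0, -0.01, 0, 0, 0, 0, 0, -0.025, 0, 0, 0, 0.014, 0, -0.026, 0, 0, 0, 0.034, 0, -0.026, 0, 0, 0, 0.051, 0, -0.026, 0, 0, 0, 0.057, 0, -0.026, 0, 0, 0, 0.057, 0, -0.022, 0, 0, 0, 0.057, 0, -0.015, 0, 0, 0, 0.057, 0, -0.01, 0, 0, 0, 0.057, 0, -0.008, 0, 0, 0, 0.057, 0, -0.007, 0, 0, 0, 0.057, 0, -0.006, 0, 0, 0, 0.057, 0, -0.005, 0, 0, 0, 0.057, 0, -0.004, 0, 0, 0, 0.057, 0, -0.003, 0, 0, 0, 0.057, 0, -0.002, 0, 0, 0, 0.057, 0, -0.001, 0, 0, 0, 0.057, 0, -0.0005, 0, 0, 0, 0.057, 0, 0, 0, 0, 0, 0.057, 0, 0, 0, 0, 0]
}}

```text
time: 14.18
tool_pos: [518.7, -42.8, 109.7]
ee_rot: [-180.0, 0.0, 158.4]
force: [-3.1, -3.2, 10.1]
opening: -0.1
grasp_force: 5.4
```

Request:
{"name": "step_arm", "arguments": {
  "plan": [0, 0, -0.01, 0, 0, 0, 0, 0, -0.025, 0, 0, 0, 0.012, 0.007, -0.026, 0, 0, 0, 0.03, 0.017, -0.026, 0, 0, 0, 0.044, 0.026, -0.026, 0, 0, 0, 0.0495, 0.0286, -0.026, 0, 0, 0, 0.0495, 0.0286, -0.022, 0, 0, 0, 0.0495, 0.0286, -0.015, 0, 0, 0, 0.0495, 0.0286, -0.01, 0, 0, 0, 0.0495, 0.0286, -0.008, 0, 0, 0, 0.0495, 0.0286, -0.007, 0, 0, 0, 0.0495, 0.0286, -0.006, 0, 0, 0, 0.0495, 0.0286, -0.005, 0, 0, 0, 0.0495, 0.0286, -0.004, 0, 0, 0, 0.0495, 0.0286, -0.003, 0, 0, 0, 0.0495, 0.0286, -0.002, 0, 0, 0, 0.0495, 0.0286, -0.001, 0, 0, 0, 0.0495, 0.0286, -0.0005, 0, 0, 0, 0.0495, 0.0286, 0, 0, 0, 0, 0.0495, 0.0286, 0, 0, 0, 0]
}}

```text
time: 15.85
tool_pos: [483.0, 2.0, 109.7]
ee_rot: [-180.0, 0.0, 158.4]
force: [-3.9, -2.4, 12.2]
opening: 0.7
grasp_force: 6.1
```

Request:
{"name": "step_arm", "arguments": {
  "plan": [0, 0, -0.01, 0, 0, 0, 0, 0, -0.025, 0, 0, 0, 0.007, 0.012, -0.026, 0, 0, 0, 0.017, 0.03, -0.026, 0, 0, 0, 0.026, 0.044, -0.026, 0, 0, 0, 0.0286, 0.0494, -0.026, 0, 0, 0, 0.0286, 0.0494, -0.022, 0, 0, 0, 0.0286, 0.0494, -0.015, 0, 0, 0, 0.0286, 0.0494, -0.01, 0, 0, 0, 0.0286, 0.0494, -0.008, 0, 0, 0, 0.0286, 0.0494, -0.007, 0, 0, 0, 0.0286, 0.0494, -0.006, 0, 0, 0, 0.0286, 0.0494, -0.005, 0, 0, 0, 0.0286, 0.0494, -0.004, 0, 0, 0, 0.0286, 0.0494, -0.003, 0, 0, 0, 0.0286, 0.0494, -0.002, 0, 0, 0, 0.0286, 0.0494, -0.001, 0, 0, 0, 0.0286, 0.0494, -0.0005, 0, 0, 0, 0.0286, 0.0494, 0, 0, 0, 0, 0.0286, 0.0494, 0, 0, 0, 0]
}}

```text
time: 17.52
tool_pos: [474.7, 58.7, 109.7]
ee_rot: [-180.0, 0.0, 158.4]
force: [-3.4, -3.4, 12.8]
opening: 0.7
grasp_force: 6.2
```

Now lift clear and check all five.

Request:
{"name": "step_arm", "arguments": {
  "plan": [0, 0, -0.01, 0, 0, 0, 0, 0, -0.03, 0, 0, 0, 0, 0, -0.06, 0, 0, 0, 0, 0, -0.09, 0, 0, 0, 0.01, 0.02, -0.11, 0, 0, 0, 0.02, 0.05, -0.12, 0, 0, 0, 0.03, 0.08, -0.12, 0, 0, 0, 0.04, 0.11, -0.12, 0, 0, 0, 0.045, 0.13, -0.12, 0, 0, 0, 0.045, 0.13, -0.12, 0, 0, 0, 0.045, 0.13, -0.12, 0, 0, 0]
}}

```text
time: 18.43
tool_pos: [480.0, 198.3, 228.8]
ee_rot: [180.0, -0.0, 158.6]
force: [1.0, -1.4, 0.3]
opening: 0.7
grasp_force: 0.0
```

Run:
```python
from plant import readout, optics
import cv2,numpy as np
s=readout.observe();print(s['tool_pos'],s['force'])
a=np.load('scene.npz')['img'];b=optics.camera('scene')['img']
k=lambda i:cv2.resize(i[180:292,230:330,::-1],(400,448),interpolation=cv2.INTER_CUBIC)
cv2.imwrite('pics/end.png',cv2.hconcat([k(a),k(b)]))
```

```text
[479.95775944 198.34868877 228.75912202] [ 1.04510806 -1.35931482  0.33989758]
```

View pics/end.png

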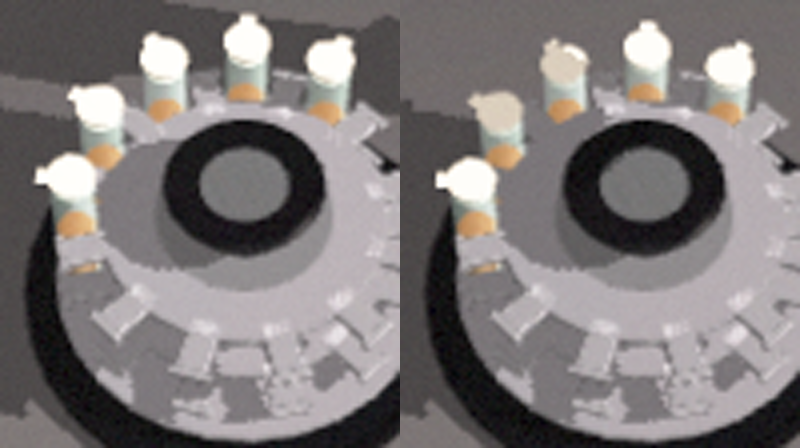

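The before/after picture shows all five caps lower by about 4–7 px of the enlarged crop (e.g. cap 1 from y≈176 to 181, cap 5 from 61 to 67). All vials stand as they did, and the arm is clear.

```bash
python3 -c "
from plant import job
print(job.job_done())"
```

```text
the job is handed in; nothing more can be done
None
```

I pressed all five caps down onto their rims in clockwise order, with about 9–13 N on each at the end, left the bench glassware alone, and handed the job in at about 18.5 s; no verdict came back.

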